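# Tip the clementines into the sunken feed well of a citrus press and shut its cover

### The job

Pick up the steel scoop and tip both clementines over its spout into the sunken feed well of the citrus press, angling it over the raised walls with its lip held low over the well so that the fruit does not drop from a height. Stand the empty scoop upright on the white board again, then slide the press's cover fully shut, home against its hidden stop. Leave the soap bottle, the mug and the little pumpkin where they are.

Things in the scene. Friction and masses are not known exactly. Their poses are not given: they have to be found in the camera images.
- scoop_mid (a point): Centre, half-way up (35 mm over its underside), of the loose open steel scoop, 0.13 to 0.25 kg, that stands on the board with the fruit in it. Trough 70 mm tall, floor 100 mm long (x -50 to +50 mm of here), 62 mm wide outside with flat upright parallel sides to grasp between; walls and floor 4 mm; back wall (-x) upright. x: to the spout, y: across the width, z: up out of the mouth.
- scoop_lip (a point): Middle of the lip of the scoop's spout, 99 mm ahead (+x) of scoop_mid and 35 mm above it; axes as the scoop's. The spout is the front wall, flared outward 35 degrees from vertical from the floor's front edge up to this lip. So the fruit, which rolls, starts to run out when the scoop is tipped spout-down by about 55 to 60 degrees and is all out by 80.
- fruit_a_center (a point): Centre of a loose orange clementine, a ball of 48 mm diameter, about 60 g, lying in the scoop.
- fruit_b_center (a point): Centre of the other clementine, the same.
- board: Fixed white chopping board 300 x 220 x 10 mm (x, y, z of its own axes), origin at the centre of its underside on the counter. It lies on one side of the counter (left or right changes), the press on the other.
- well (a point): Centre of the floor of the fixed citrus press's feed well, 50 mm above the counter. The well is 124 x 124 mm inside, with upright walls 8 mm thick whose tops stand 76 mm above this floor. x: from the well to the motor housing behind it (140 mm wide, x = 70 to 230 mm, 62 mm above this floor, with a guide rail along each side level with the wall tops); z: up.
- cover_grip (a point): Centre of the yellow upright fin by which the cover is moved: 14 mm thick (x), 60 mm wide (y), 40 mm tall, its foot on the blue-grey cover plate (126 x 121 x 6 mm), its top 158 mm above the counter. Axes as the press's. With the cover open the plate lies on the motor housing, the fin 80 mm behind (+x) the well's centre; it slides level along the press's -x.
- cover (a joint): Travel of the sliding cover in m: 0 fully open; grows as it slides along the press's -x over the well, to 0.126 fully shut, where its edge meets the hidden stop inside the slot in the front wall. Slides with 1 to 3 N and stays where left.
- soap: Bystander: blue soap bottle, 62 mm diameter, 190 mm tall, origin at the centre of its underside.
- mug: Bystander: blue mug, 74 mm diameter, 90 mm tall, handle on its own +y side, origin at the centre of its underside.
- gourd: Bystander: little orange pumpkin, 90 mm diameter, 75 mm tall, origin at the centre of its underside, standing on the end of the board that is nearer the robot.
Not all that is in view belongs to the job. Leave any pink or turquoise look-alike of the part that bears scoop_mid alone.

How it is judged (in metres and radians):
On the way, in this order (a step that is already met when the one before it is completed fails the run):
1. The scoop is tipped with its lip over the well, inside the walls and low (angle between scoop_mid's own z axis and vertical above 0.75 rad and horizontal distance between scoop_lip and well below 0.08 m and z of scoop_lip in the frame of well below 0.14 m), for 0.1 s.
2. Both clementines lie in the well (x of fruit_a_center in the frame of well between -0.062 and 0.062 m and y of fruit_a_center in the frame of well between -0.062 and 0.062 m and z of each of fruit_a_center, fruit_b_center in the frame of well below 0.045 m and x of fruit_b_center in the frame of well between -0.062 and 0.062 m and y of fruit_b_center in the frame of well between -0.062 and 0.062 m), for 0.2 s.
3. The empty scoop stands upright on the board again, let go (angle between scoop_mid's own z axis and vertical below 0.12 rad and z of scoop_mid in the frame of board between 0.039 and 0.051 m and x of scoop_mid in the frame of board between -0.14 and 0.14 m and y of scoop_mid in the frame of board between -0.1 and 0.1 m and contact force between scoop and the fingers below 0.1 N), for 0.2 s.
4. The cover is fully shut (value of joint cover above 0.121 m), for 0.2 s.
At the end, for the whole second after the job is handed in: Both clementines are at rest in the well (centres inside its walls and under 45 mm above its floor), the scoop stands upright (within 7 degrees) on the white board, its centre within 140 mm (long way) and 100 mm (short way) of the board's centre, and the cover is shut to within 5 mm of its stop (all of step 2 and angle between scoop_mid's own z axis and vertical below 0.12 rad and z of scoop_mid in the frame of board between 0.039 and 0.051 m and x of scoop_mid in the frame of board between -0.14 and 0.14 m and y of scoop_mid in the frame of board between -0.1 and 0.1 m and value of joint cover above 0.121 m and linear speed of scoop below 0.02 m/s and linear speed of each of fruit_a, fruit_b below 0.05 m/s); the robot touches nothing.
It fails at once if A clementine is out of the scoop more than 75 mm above the tops of the walls (dropped from a height) ((distance between fruit_a_center and scoop_mid above 0.13 m and z of fruit_a_center in the frame of well above 0.15 m) or (distance between fruit_b_center and scoop_mid above 0.13 m and z of fruit_b_center in the frame of well above 0.15 m)).
It fails at once if The soap bottle is moved more than 30 mm or tipped (distance of soap from where it was at the start of the episode above 0.03 m or angle between soap's own z axis and vertical above 0.35 rad).
It fails at once if The mug is moved more than 30 mm or tipped (distance of mug from where it was at the start of the episode above 0.03 m or angle between mug's own z axis and vertical above 0.35 rad).
It fails at once if The little pumpkin is moved more than 30 mm or tipped (distance of gourd from where it was at the start of the episode above 0.03 m or angle between gourd's own z axis and vertical above 0.35 rad).
It also fails if it takes over 72 s, if anything falls off the work surface, if the arm or the gripper's body presses on something with over 40 N, if the wrist force passes 120 N, or if a joint passes its speed limit or range.

### The arm

A 6-joint arm with a two-finger parallel gripper is mounted at the origin on the work surface. World frame = base frame: x ahead of the robot, y to its left, z up, the work surface at z = 0. Lengths are in mm, angles in degrees, forces in N, time in s.
With the tool pointing down it reaches from about 350 to 850 mm from the base axis. Payload 8.1 kg.
Tool frame: the origin (TCP) lies between the finger pads; the fingertips stand 14 mm ahead of it and the grasp point (between the pads) lies 5 mm behind it; z points along the fingers, x is the direction in which the jaws open and shut, and the axes are right-handed (so a half turn about z gives the same grasp; the last joint's range is limited). The gripper opens to 85 mm and grips with 20 to 120 N. Pads are 22 mm wide; open, the fingers measure 114 mm over their backs; the gripper's body (76 mm by 85 mm) begins 54 mm behind the grasp point. The pads swing forward as they close: fully open they stand 13 mm farther back than shut.
Start: joints at [68.789, 7.471, 85.268, -0, 87.261, -4.893], TCP at [168.557, 575.842, 223.792] pointing down, gripper open.
Joint ranges: [-169.43, 169.43], [-51.17, 129.36], [1.28, 143.12], [-76.62, 256.62], [0, 156.53], [-152.29, 152.29]. Speed limits (degrees/s): [136.94, 136.94, 159.86, 180, 180, 180].

### API

Orientations are given as [roll, pitch, yaw] about the fixed x, y, z axes, in that order (R = Rz(yaw) Ry(pitch) Rx(roll)).
In Python, from bench import r, vision, job gives the robot as it stands.
- The arm moves only by the tool send_rows, never from a script. Its arguments are lists of equal length, an entry for each row: "dp": the shift along the world's x, y, z in mm, a list of three; "rot": the turn, a rotation vector about the world's x, y, z in rad, a list of three. In form: {"dp": [[tx, ty, tz], ...], "rot": [[wx, wy, wz], ...]}. A call has 1 to 5 rows; each row is the pose to reach, as a shift and turn from the pose commanded when the call began; what a row does not reach only later rows make up. A row lasts 1/8 s, in which the tool goes at most 62.5 mm and 10.7 degrees, less where a joint would pass 70% of its speed; a pose out of reach is approached as far as the arm can. A call with a gripper value outside its range is refused whole. "jaw" is the finger opening in mm, from 0 to 85.4, set as the call begins (left out, the last holds). The fingers move at their own pace and stop on an object; "force" is the grip in N (left out, the last holds). Time passes only in rows, so rows that repeat a pose let the fingers close. It gives the time, the measured TCP pose, the force and the opening at its end, in the units of the state.
- r.sense(): the state, without advancing time (a new reading comes with each control period).
- vision.snapshot(name): name is "scene" or "top" or "wrist"; returns a dict with "pixels" (400x640x3 uint8, red, green, blue), "depth" (400x640 float32, mm along the optical axis (not along the pixel's ray), 0 where there is no reading), "intrinsics" (3x3 intrinsics, pixels), "k1" (the pictures are not rectified: a ray, as slopes to the right and down, at radius r is drawn at 1 + k1 r^2 times it, then the intrinsics apply), "world_from_camera" (4x4, takes a point from camera to world coordinates); the wrist camera has in their place "T_tool_cam" (4x4, takes a point from camera to tool coordinates, whose origin is the TCP and whose axes are the tool frame's). Camera axes: x right, y down, z forward; pixel columns grow to the right and rows downward; lengths in mm; the calibration is good to about 2 mm. A picture is of the moment at which its call begins: read the wrist's pose just before it.
- job.hand_in(): hands the job in, once; it reports no verdict.
The state is a dict: "time": time; "joint_pos": joint angles; "qd": joint speeds; "joint_efforts": joint torques, N m; "tool_pos": TCP position; "tcp_rot": TCP orientation; "ft_force": force on the tool from outside, world axes, zero at the start; "wrist_torque": the same for the moment, N m; "finger_gap": finger opening in mm.
Only numpy, scipy, OpenCV 4.12 (cv2) and the standard library are available. Lean on these libraries where they do the work, as an engineer would, in place of code of your own. Each camera call takes 0.05 s, during which the arm holds its last target.

## Working session

There is one attempt and no reset: what is moved stays moved. The work goes in short steps, Python scripts to look and compute and a tool call to move; the robot and the scene stay as the last step left them, time stands still between calls to the robot, and variables do not carry over. Pictures are saved under pics/ and viewed, and the job is handed in when it is done.

Besides the shell and the picture viewer there is one more tool, called after ">>>" by a JSON object that holds its "name" and its "arguments". send_rows: Moves the arm, as the interface text tells. Its arguments: {"type":"object","properties":{"dp":{"type":"array"},"rot":{"type":"array"},"jaw":{"type":"number"},"force":{"type":"number"}},"required":["dp","rot"]}

```bash
ls; mkdir -p pics; python3 - <<'E'
from bench import r, vision, job
import cv2,numpy as np
print(r.sense())
for n in ["scene","top","wrist"]:
    s=vision.snapshot(n)
    cv2.imwrite(f"pics/{n}0.png",s["pixels"][:,:,::-1])
    np.savez(f"{n}0.npz",**s)
    print(n,s["intrinsics"],s["k1"],s.get("world_from_camera",s.get("T_tool_cam")))
E
```

```text
pics
{'time': 0.0, 'joint_pos': array([ 6.87879848e+01,  7.51581732e+00,  8.53301196e+01, -1.47938207e-03,
        8.72601121e+01, -4.89349734e+00]), 'qd': array([-0.06672909, -0.01323515,  0.00636275, -0.02891179,  0.03831086,
        0.04290593]), 'joint_efforts': array([-5.15233241e-04, -5.69436479e+01, -5.00519693e+01, -1.26787854e-04,
        1.55920722e-02, -3.48445454e-06]), 'tool_pos': array([168.37422303, 575.30506426, 222.72898322]), 'tcp_rot': array([-1.79992426e+02,  1.05788549e-01,  7.36815612e+01]), 'ft_force': array([-0.13369183, -0.70444486, -0.38364801]), 'wrist_torque': array([-0.0055437 , -0.01423422,  0.01956393]), 'finger_gap': 85.21135128239315}
scene [[413.13410674   0.         328.11725974]
 [  0.         413.13410674 201.80394122]
 [  0.           0.           1.        ]] 0.01093766918939704 [[ 2.77680602e-01  7.73137024e-01 -5.70221558e-01  1.08917972e+03]
 [ 9.60624906e-01 -2.17495106e-01  1.72903641e-01 -2.75538281e+02]
 [ 9.65780789e-03 -5.95781018e-01 -8.03088853e-01  9.02938757e+02]
 [ 0.00000000e+00  0.00000000e+00  0.00000000e+00  1.00000000e+00]]
top [[459.19889718   0.         320.18775806]
 [  0.         459.19889718 196.48431599]
 [  0.           0.           1.        ]] -0.09518724293125949 [[ 2.12789263e-02 -9.84861339e-01  1.72032994e-01  3.07315321e+02]
 [-9.99669315e-01 -2.34443575e-02 -1.05651341e-02 -6.92046182e+01]
 [ 1.44383951e-02 -1.71751291e-01 -9.85034531e-01  1.30753746e+03]
 [ 0.00000000e+00  0.00000000e+00  0.00000000e+00  1.00000000e+00]]
wrist [[305.50794591   0.         320.79633429]
 [  0.         305.50794591 203.10369524]
 [  0.           0.           1.        ]] -0.04930236083937565 [[ 9.99999735e-01 -9.52690053e-05 -7.22258419e-04  4.42528972e-01]
 [ 2.96427251e-04  9.58841495e-01  2.83941719e-01 -7.07670469e+01]
 [ 6.65480497e-04 -2.83941858e-01  9.58841269e-01 -1.49855052e+02]
 [ 0.00000000e+00  0.00000000e+00  0.00000000e+00  1.00000000e+00]]
```

View pics/scene0.png

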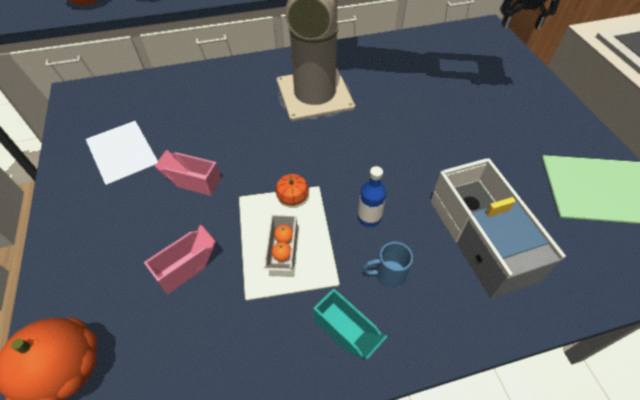

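View pics/top0.png

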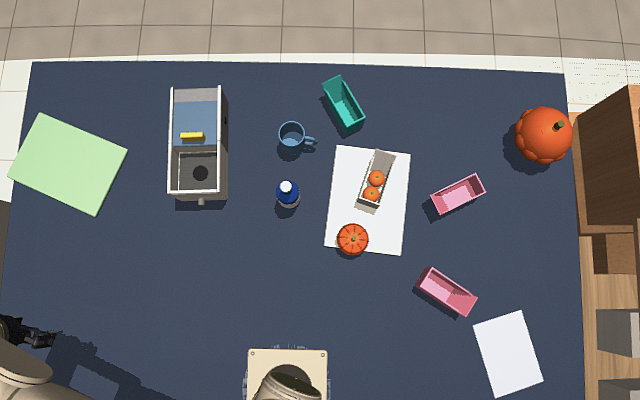

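Candidates for the scoop, in top pixels: steel trough on the white board (377,178), pinks (458,195) and (447,290), turquoise (344,104). I choose the steel one, which has the fruit in it and is on the white board. The distractors also include a white sheet (508,353) and a green board (68,163). I'll check it in a crop.

```bash
cat > h.py <<'E'
import numpy as np,cv2
def cloud(s,T=None):
    K=s["intrinsics"];k1=float(s["k1"]);d=s["depth"]
    T=s["world_from_camera"] if T is None else T
    v,u=np.mgrid[0:d.shape[0],0:d.shape[1]].astype(float)
    a=(u-K[0,2])/K[0,0];b=(v-K[1,2])/K[1,1]
    x,y=a.copy(),b.copy()
    for _ in range(10):
        f=1+k1*(x*x+y*y);x=a/f;y=b/f
    P=np.stack([x*d,y*d,d],-1)
    W=P@T[:3,:3].T+T[:3,3]
    W[d==0]=np.nan
    return W
E
python3 - <<'E'
import numpy as np,cv2
from h import cloud
for n in["top","scene"]:
    s=dict(np.load(n+"0.npz"));W=cloud(s);np.save(n+"W.npy",W)
    if n=="top":
        c=s["pixels"][140:265,320:420,::-1];cv2.imwrite("pics/crop_s.png",cv2.resize(c,None,fx=4.5,fy=4.5,interpolation=cv2.INTER_CUBIC))
        c=s["pixels"][80:210,155:240,::-1];cv2.imwrite("pics/crop_p.png",cv2.resize(c,None,fx=4.5,fy=4.5,interpolation=cv2.INTER_CUBIC))
        for u,v in [(344,250),(376,177),(371,195),(353,239),(287,187),(291,133),(191,137),(200,175),(345,200),(250,250),(205,120)]: print(u,v,W[v,u].round(1))
    else:
        for u,v in [(300,280),(250,220),(280,234),(500,207),(200,100),(470,204)]: print(u,v,W[v,u].round(1))
E
```

```text
344 250 [ 379.9 -150.6   54.5]
376 177 [ 583.6 -236.7   61.9]
371 195 [ 532.3 -222.8   62.4]
353 239 [ 407.9 -172.3   84.3]
287 187 [525.    1.7 187. ]
291 133 [722.1   6.9   8.1]
191 137 [658.  259.6 157.3]
200 175 [580.2 256.5  49.9]
345 200 [ 524.6 -154.2   14.8]
250 250 [377.2 113.3  -5.6]
205 120 [718.6 235.9 118.9]
300 280 [ 659.4 -211.1   13.4]
250 220 [ 458.  -295.1   11.7]
280 234 [ 549.8 -231.7   56.8]
500 207 [674.1 255.  151. ]
200 100 [ -65.5 -372.4    3.2]
470 204 [590.7 255.   53. ]
```

View pics/crop_s.png

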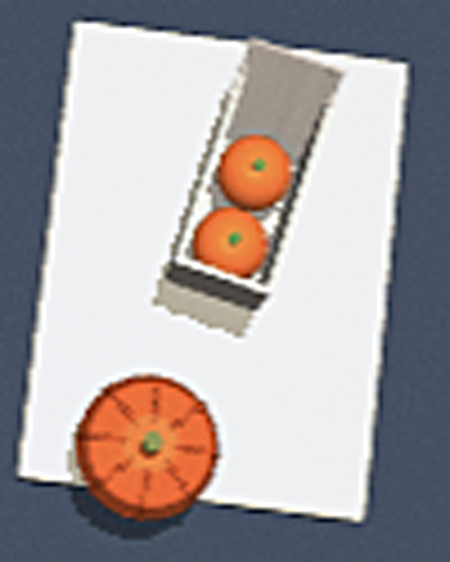

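View pics/crop_p.png

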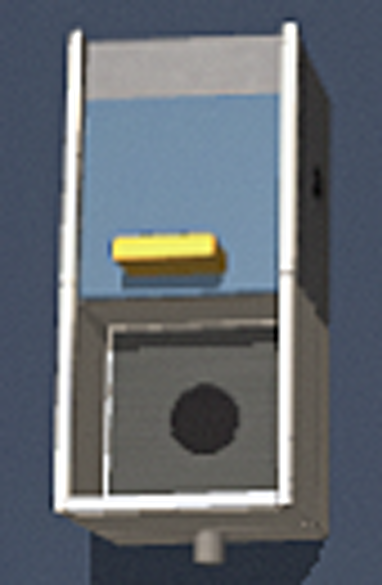

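```bash
cat >> h.py <<'E'
def ray(s,u,v,z,T=None):
    K=s["intrinsics"];k1=float(s["k1"]);T=s["world_from_camera"] if T is None else T
    a=(u-K[0,2])/K[0,0];b=(v-K[1,2])/K[1,1];x,y=a,b
    for _ in range(10):
        f=1+k1*(x*x+y*y);x=a/f;y=b/f
    d=T[:3,:3]@np.array([x,y,1]);o=T[:3,3]
    return o+d*(z-o[2])/d[2]
E
python3 - <<'E'
import numpy as np,cv2
from h import *
s=dict(np.load("top0.npz"));c=dict(np.load("scene0.npz"))
cv2.imwrite("pics/crop_s2.png",cv2.resize(c["pixels"][170:305,225:345,::-1],None,fx=5,fy=5,interpolation=cv2.INTER_CUBIC))
cv2.imwrite("pics/crop_p2.png",cv2.resize(c["pixels"][150:300,425:565,::-1],None,fx=5,fy=5,interpolation=cv2.INTER_CUBIC))
C=lambda x,y:(320+x/4.5-.4,140+y/4.5-.4)
P=lambda x,y:(155+x/4.5-.4,80+y/4.5-.4)
print("scoop");
for n,q in dict(bl=(165,270),br=(268,297),ll=(250,40),lr=(342,73)).items(): print(n,ray(s,*C(*q),80).round(1))
print("board")
for q in [(75,22),(408,62),(18,478),(362,520)]: print(ray(s,*C(*q),10).round(1))
print("press")
for q in [(57,510),(290,503),(75,32),(290,25)]: print(ray(s,*P(*q),126).round(1))
print("fin top");
for q in [(112,236),(215,233),(218,257),(114,262)]: print(ray(s,*P(*q),158).round(1))
print("hole",ray(s,*P(205,418),50).round(1))
W=np.load("topW.npy")
for (a,b,c_,d) in [(340,330,225,250)]: pass
g=ray(s,353,239,65);print("gourd",g, "soap",ray(s,286.5,187,190),"mug",ray(s,291,130,90))
E
```

```text
scoop
bl [ 515.4 -180.5   80. ]
br [ 500.4 -242.9   80. ]
ll [ 660.5 -232.1   80. ]
lr [ 641.1 -289.    80. ]
board
[ 689.8 -127.    10. ]
[ 668.8 -345.    10. ]
[393.  -95.7  10. ]
[ 371.1 -312.3   10. ]
press
[513.6 320.6 126. ]
[520.9 183.5 126. ]
[811.1 335.3 126. ]
[817.5 202.6 126. ]
fin top
[670.8 291.1 158. ]
[673.7 230.5 158. ]
[659.2 227.7 158. ]
[655.1 288.6 158. ]
hole [587.4 256.5  50. ]
gourd [ 409.523376   -173.91342386   65.        ] soap [524.35640578   2.78962427 190.        ] mug [704.6319644   2.4151343  90.       ]
```

View pics/crop_s2.png

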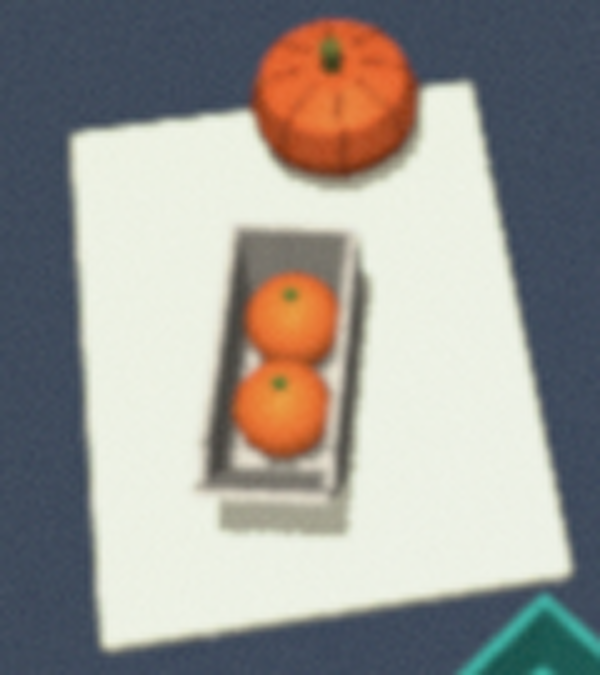

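View pics/crop_p2.png

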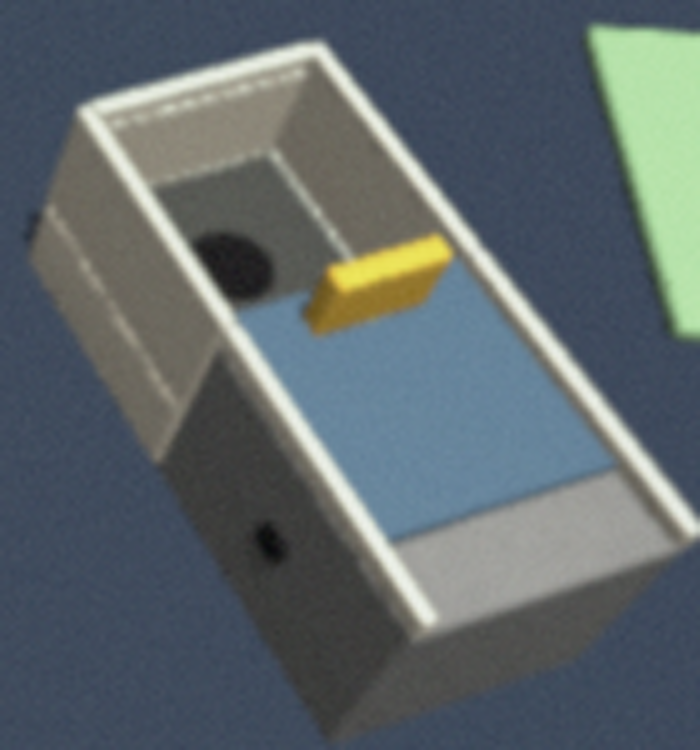

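```bash
python3 - <<'E'
import numpy as np,cv2
from h import *
c=dict(np.load("scene0.npz"))
C=lambda x,y:(225+x/5-.4,170+y/5-.4)
P=lambda x,y:(425+x/5-.4,150+y/5-.4)
print("scoop bl(+y),br,ll,lr")
for q in [(355,232),(236,229),(340,497),(200,488)]: print(ray(c,*C(*q),80).round(1))
print("board")
for q in [(573,576),(102,650),(472,80),(70,132)]: print(ray(c,*C(*q),10).round(1))
print("press")
for q in [(322,42),(82,106),(700,535),(430,632)]: print(ray(c,*P(*q),126).round(1))
print("fin top");
for q in [(330,268),(440,237),(455,257),(343,289)]: print(ray(c,*P(*q),158).round(1))
print("hole",ray(c,*P(232,267),50).round(1))
E
```

```text
scoop bl(+y),br,ll,lr
[ 524.6 -185.9   80. ]
[ 507.3 -240.8   80. ]
[ 661.3 -225.3   80. ]
[ 640.  -283.9   80. ]
board
[ 694.7 -125.5   10. ]
[ 670.8 -343.1   10. ]
[394.6 -92.1  10. ]
[ 370.6 -311.5   10. ]
press
[515.  325.3 126. ]
[521.3 188.6 126. ]
[814.6 338.  126. ]
[823.8 202.5 126. ]
fin top
[662.9 235.2 158. ]
[660.7 292.2 158. ]
[672.6 292.6 158. ]
[674.9 234.9 158. ]
hole [586.8 260.9  50. ]
```

>>> {"name": "send_rows", "arguments": {"dp": [[22, -50, 16], [44, -102, 32], [68, -156, 48], [92, -210, 64], [116, -264, 80]], "rot": [[0, 0, 0], [0, 0, 0], [0, 0, 0], [0, 0, 0], [0, 0, 0]], "jaw": 85}}

```text
time: 0.78
tool_pos: [284.8, 310.1, 304.1]
tcp_rot: [180.0, -0.0, 73.7]
ft_force: [1.2, -0.7, 1.0]
finger_gap: 85.0
```

>>> {"name": "send_rows", "arguments": {"dp": [[22, -52, 0], [46, -104, 0], [69, -156, 0], [92, -208, 0], [115, -262, 0]], "rot": [[0, 0, 0], [0, 0, 0], [0, 0, 0], [0, 0, 0], [0, 0, 0]]}}

```text
time: 1.4
tool_pos: [399.9, 48.1, 303.8]
tcp_rot: [180.0, -0.0, 73.7]
ft_force: [0.6, 0.5, -0.2]
finger_gap: 84.8
```

>>> {"name": "send_rows", "arguments": {"dp": [[22, -52, 0], [46, -104, -10], [69, -156, -30], [92, -208, -60], [111, -262, -108]], "rot": [[0, 0, 0], [-0.02, -0.066, -0.005], [-0.045, -0.14, -0.01], [-0.075, -0.235, -0.017], [-0.106, -0.332, -0.024]]}}

```text
time: 2.02
tool_pos: [508.1, -204.5, 205.3]
tcp_rot: [159.7, 0.3, 72.2]
ft_force: [1.0, 0.4, -0.6]
finger_gap: 85.0
```

```bash
python3 - <<'E'
from bench import r, vision, job
import cv2,numpy as np
from scipy.spatial.transform import Rotation as R
st=r.sense();print(st["joint_pos"].round(2),st["tool_pos"].round(1),st["tcp_rot"].round(2))
s=vision.snapshot("wrist")
T=np.eye(4);T[:3,:3]=R.from_euler("xyz",st["tcp_rot"],degrees=True).as_matrix();T[:3,3]=st["tool_pos"]
s["world_from_camera"]=T@s["T_tool_cam"]
np.savez("w1.npz",**s);cv2.imwrite("pics/w1.png",s["pixels"][:,:,::-1])
E
```

```text
[ -29.95  -20.69  115.62    4.31   65.18 -103.32] [ 508.1 -204.5  205.3] [159.69   0.3   72.19]
```

View pics/w1.png

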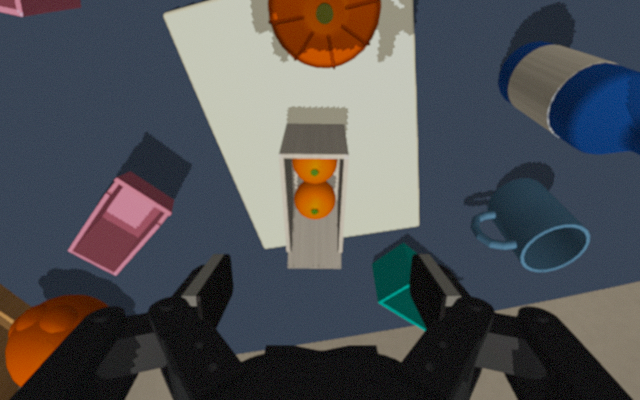

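The steel scoop with both fruit is centred at (315,185). Its back rim runs from (282,156) to (348,156) and its lip from (288,268) to (341,268). The mug (540,225) and soap (590,95) are off to the right.

```bash
python3 - <<'E'
import numpy as np,cv2
from h import *
s=dict(np.load("w1.npz"))
q={k:ray(s,*p,80) for k,p in dict(br=(281.5,156),bl=(348,156),lr=(288,268.5),ll=(341.5,268.5)).items()}
for k in q: print(k,q[k].round(1))
b=(q['br']+q['bl'])/2;l=(q['lr']+q['ll'])/2;d=l-b;print(np.linalg.norm(d),np.degrees(np.arctan2(d[1],d[0])));u=d/np.linalg.norm(d)
print("mid",(b+l)/2-24.5*u)
for k in("b","l"):
    w=q[k+'l']-q[k+'r'];print(np.linalg.norm(w),np.degrees(np.arctan2(-w[0],w[1])))
E
```

```text
br [ 506.7 -240.9   80. ]
bl [ 524.6 -184.9   80. ]
lr [ 646.6 -289.9   80. ]
ll [ 665.5 -229.9   80. ]
148.05252248338164 -18.509740623612633
mid [ 562.62154767 -228.64373622   80.        ]
58.7941305821251 -17.662372763815284
62.923987572496785 -17.396237884688617
```

>>> {"name": "send_rows", "arguments": {"dp": [[14, -4, -30], [29, -9, -70], [41, -13, -110], [53, -17, -140], [53, -17, -140]], "rot": [[0, 0, 0], [0, 0, 0], [0, 0, 0], [0, 0, 0], [0, 0, 0]]}}

```text
time: 2.7
tool_pos: [557.7, -217.7, 60.8]
tcp_rot: [160.4, 0.2, 72.3]
ft_force: [0.1, 0.3, 0.1]
finger_gap: 84.8
```

>>> {"name": "send_rows", "arguments": {"dp": [[0, 0, 0], [0, 0, 0], [0, 0, 0], [0, 0, 0], [0, 0, 0]], "rot": [[0, 0, 0], [0, 0, 0], [0, 0, 0], [0, 0, 0], [0, 0, 0]], "jaw": 50, "force": 70}}

```text
time: 3.32
tool_pos: [561.2, -219.8, 67.9]
tcp_rot: [159.8, 0.3, 72.3]
ft_force: [-4.8, 0.9, 7.0]
finger_gap: 57.2
```

```bash
cat >> h.py <<'E'
def wrist(name):
    from bench import r,vision
    from scipy.spatial.transform import Rotation as R
    st=r.sense()
    s=vision.snapshot("wrist")
    T=np.eye(4);T[:3,:3]=R.from_euler("xyz",st["tcp_rot"],degrees=True).as_matrix();T[:3,3]=st["tool_pos"]
    s["world_from_camera"]=T@s["T_tool_cam"]
    np.savez(name+".npz",**s);cv2.imwrite(f"pics/{name}.png",s["pixels"][:,:,::-1])
    return st
def show(name,cam,box=None,f=1):
    from bench import vision
    s=vision.snapshot(cam);np.savez(name+".npz",**s);p=s["pixels"][:,:,::-1]
    if box: p=cv2.resize(p[box[1]:box[3],box[0]:box[2]],None,fx=f,fy=f,interpolation=cv2.INTER_CUBIC)
    cv2.imwrite(f"pics/{name}.png",p)
E
python3 - <<'E'
from h import *
st=wrist("w2")
for k in st: print(k,st[k] if np.isscalar(st[k]) else np.round(st[k],2))
show("s2","scene",(200,130,440,310),3)
E
```

```text
time 3.325
joint_pos [ -28.36   -2.44  115.03    4.58   47.57 -103.16]
qd [-0.05 -0.01 -0.05 -0.08 -0.01 -0.03]
joint_efforts [ 7.100e-01 -4.192e+01 -4.578e+01  8.000e-01 -3.240e+00 -1.000e-02]
tool_pos [ 561.15 -219.81   67.95]
tcp_rot [159.81   0.29  72.25]
ft_force [-4.76  0.93  7.04]
wrist_torque [ 0.04  0.65 -0.05]
finger_gap 57.18971998623973
```

View pics/w2.png

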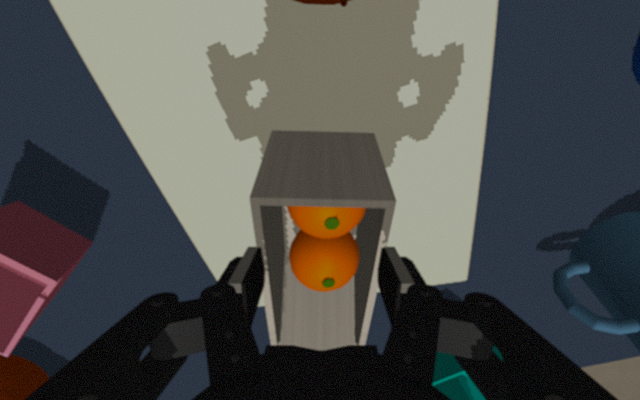

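View pics/s2.png

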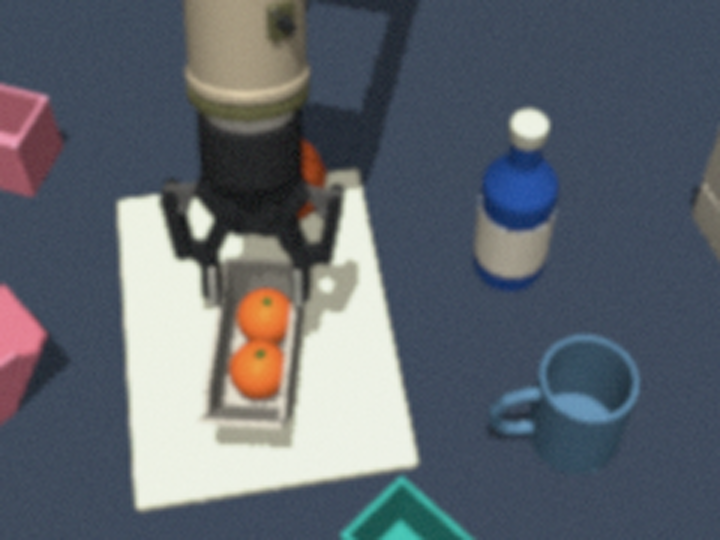

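The fingers straddle the scoop, but they are about 12 mm too high because an earlier row was clipped. I'll open, re-measure and go lower.

>>> {"name": "send_rows", "arguments": {"dp": [[0, 0, 0], [0, 0, 0], [0, 0, 0], [0, 0, 0]], "rot": [[0, 0, 0], [0, 0, 0], [0, 0, 0], [0, 0, 0]], "jaw": 85}}

```text
time: 3.92
tool_pos: [559.9, -219.0, 64.7]
tcp_rot: [160.0, 0.2, 72.3]
ft_force: [-0.4, -0.0, 0.0]
finger_gap: 84.9
```

```bash
python3 - <<'E'
from h import *
st=wrist("w3");print(st["tool_pos"],st["tcp_rot"],st["ft_force"],st["finger_gap"])
c=cv2.imread("pics/w3.png")[110:370,200:450];cv2.imwrite("pics/w3c.png",cv2.resize(c,None,fx=3,fy=2.3*1,interpolation=cv2.INTER_CUBIC))
E
```

```text
[ 559.93984472 -218.98058834   64.66785462] [160.03919347   0.23523072  72.25437835] [-0.36496642 -0.0218232   0.04684659] 84.85183031722258
```

View pics/w3c.png

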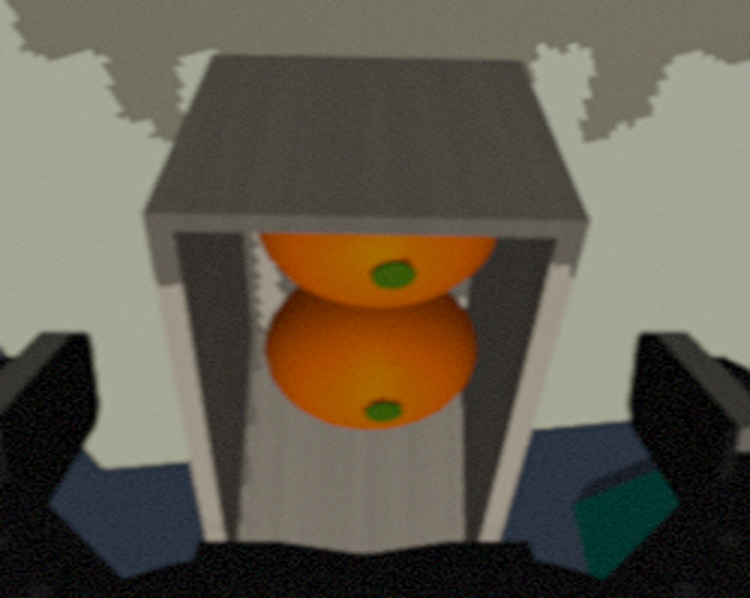

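The scoop is centred between the fingers, with its back rim corners at about (249,203) and (396,206).

```bash
python3 - <<'E'
from h import *
s=dict(np.load("w3.npz"))
a=ray(s,249.2,202.6,80);b=ray(s,395.7,205.2,80);m=(a+b)/2;w=b-a
yaw=np.arctan2(-w[0],w[1]);u=np.array([np.cos(yaw),np.sin(yaw),0]);v=np.array([-u[1],u[0],0])
print(a,b,np.linalg.norm(w),np.degrees(yaw));mid=m+50*u;print("mid",mid)
t=np.array([559.94,-218.98,64.67]);z=np.array([.326,-.106,-.94]);g=t-5*z
print("grasp rel scoop",(g-mid)@u,(g-mid)@v,g[2]-45)
E
```

```text
[ 509.83445136 -233.42266914   80.        ] [ 529.3400536  -176.21223772   80.        ] 60.44420553135632 -18.826545775276887
mid [ 566.91224494 -220.95266612   80.        ]
grasp rel scoop -8.949644544806857 -0.40720792925088317 24.370000000000005
```

>>> {"name": "send_rows", "arguments": {"dp": [[2, -1, -6], [5, -2, -13], [5, -2, -13]], "rot": [[0, 0, 0], [0, 0, 0], [0, 0, 0]]}}

```text
time: 4.35
tool_pos: [564.4, -220.7, 50.3]
tcp_rot: [160.1, 0.2, 72.3]
ft_force: [0.6, -0.4, -0.5]
finger_gap: 85.0
```

>>> {"name": "send_rows", "arguments": {"dp": [[0, 0, 0], [0, 0, 0], [0, 0, 0], [0, 0, 0], [0, 0, 0]], "rot": [[0, 0, 0], [0, 0, 0], [0, 0, 0], [0, 0, 0], [0, 0, 0]], "jaw": 50, "force": 70}}

```text
time: 4.97
tool_pos: [565.3, -221.3, 52.3]
tcp_rot: [160.0, 0.3, 72.2]
ft_force: [-2.9, 0.1, 5.1]
finger_gap: 60.6
```

```bash
python3 - <<'E'
from h import *
st=wrist("w4")
for k in st: print(k,st[k] if np.isscalar(st[k]) else np.round(st[k],2))
c=cv2.imread("pics/w4.png")[110:370,200:450];cv2.imwrite("pics/w4c.png",cv2.resize(c,None,fx=3,fy=2.3*1,interpolation=cv2.INTER_CUBIC))
E
```

```text
time 4.975
joint_pos [ -28.28   -0.18  114.63    4.67   45.9  -103.25]
qd [ 0.01  0.11 -0.02 -0.06 -0.    0.07]
joint_efforts [ 6.300e-01 -4.337e+01 -4.428e+01  5.200e-01 -2.560e+00 -4.000e-02]
tool_pos [ 565.28 -221.28   52.25]
tcp_rot [159.99   0.25  72.25]
ft_force [-2.89  0.06  5.11]
wrist_torque [ 0.08  0.22 -0.08]
finger_gap 60.62876770285581
```

View pics/w4c.png

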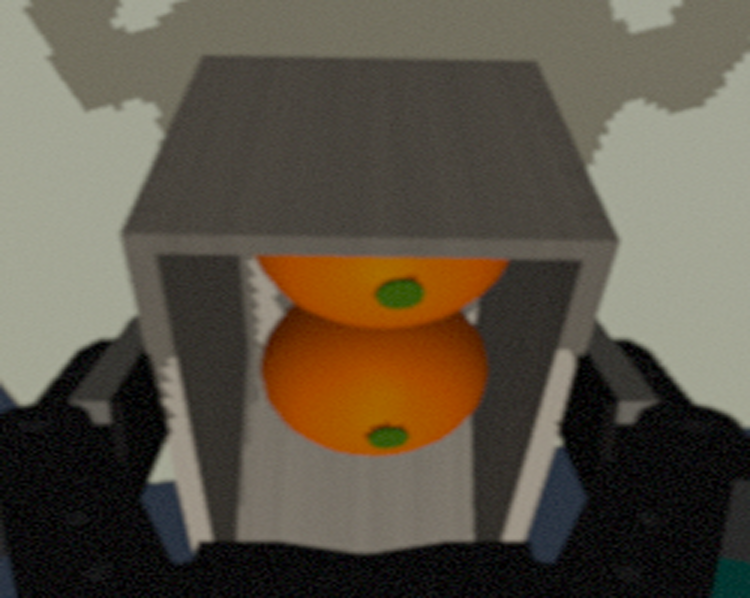

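>>> {"name": "send_rows", "arguments": {"dp": [[0, 0, 8], [0, 0, 25], [0, 0, 50], [0, 0, 80], [0, 0, 110]], "rot": [[0, 0, 0], [0, 0, 0], [0, 0, 0], [0, 0, 0], [0, 0, 0]]}}

```text
time: 5.65
tool_pos: [564.8, -220.9, 163.4]
tcp_rot: [160.0, 0.2, 72.3]
ft_force: [0.6, -0.2, -2.3]
finger_gap: 60.5
```

```bash
python3 - <<'E'
from h import *
st=wrist("w5")
for k in st: print(k,st[k] if np.isscalar(st[k]) else np.round(st[k],2))
show("s5","scene",(180,80,500,320),2.5)
E
```

```text
time 5.65
joint_pos [ -28.27   -8.33  109.76    3.92   58.94 -102.01]
qd [ -0.04 -14.18 -13.66  -1.26  27.38   2.32]
joint_efforts [  0.07 -43.51 -51.29   0.52  -3.7   -0.08]
tool_pos [ 564.76 -220.86  163.37]
tcp_rot [160.04   0.24  72.25]
ft_force [ 0.58 -0.23 -2.28]
wrist_torque [ 0.07  0.38 -0.05]
finger_gap 60.452529041945375
```

View pics/s5.png

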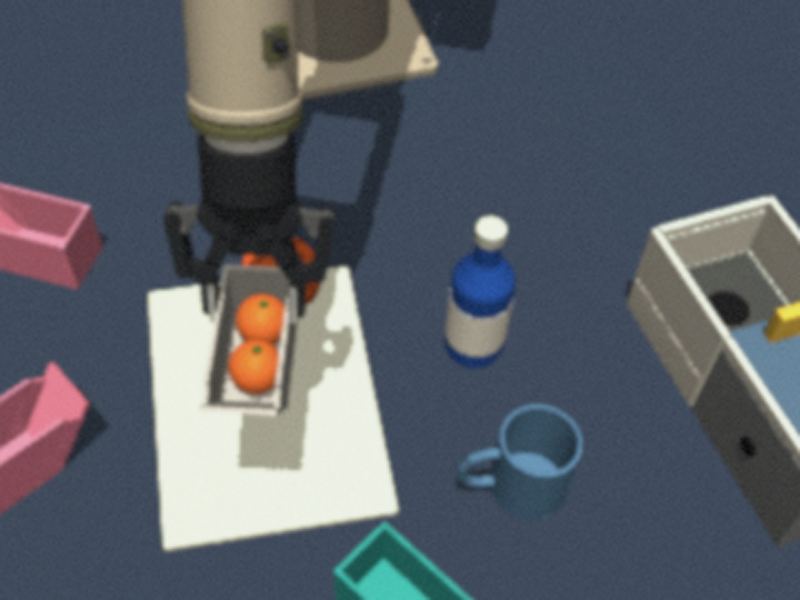

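View pics/w5.png

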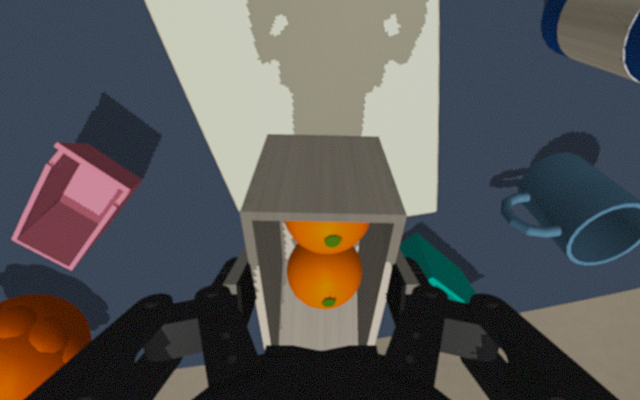

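The scoop is lifted level with both fruit aboard (wrist view 325,235 and 325,272). Transit comes next.

>>> {"name": "send_rows", "arguments": {"dp": [[0, 0, 35], [0, 5, 70], [0, 18, 105], [0, 40, 120], [0, 75, 124]], "rot": [[0, 0, 0], [0, 0, 0], [0, 0, -0.04], [0, 0, -0.1], [0, 0, -0.2]]}}

```text
time: 6.38
tool_pos: [565.0, -146.4, 286.4]
tcp_rot: [160.0, 0.2, 60.5]
ft_force: [0.3, -0.4, -3.3]
finger_gap: 60.4
```

>>> {"name": "send_rows", "arguments": {"dp": [[2, 42, 0], [3, 84, 0], [4, 128, 0], [6, 172, 0], [8, 216, 0]], "rot": [[0, 0, -0.1], [0, 0, -0.2], [0, 0, -0.3], [0, 0, -0.4], [0, 0, -0.5]]}}

```text
time: 7.0
tool_pos: [572.5, 71.7, 284.5]
tcp_rot: [160.1, 0.3, 32.0]
ft_force: [0.8, -0.8, -3.4]
finger_gap: 60.5
```

>>> {"name": "send_rows", "arguments": {"dp": [[2, 44, 0], [3, 88, 0], [4, 132, 0], [6, 174, 0], [8, 212, 0]], "rot": [[0, 0, -0.1], [0, 0, -0.2], [0, 0, -0.3], [0, 0, -0.4], [0, 0, -0.47]]}}

```text
time: 7.62
tool_pos: [580.7, 283.7, 283.9]
tcp_rot: [160.0, 0.3, 5.1]
ft_force: [1.0, 0.2, -3.1]
finger_gap: 60.3
```

>>> {"name": "send_rows", "arguments": {"dp": [[1, 34, 0], [1, 62, 0], [2, 82, 0], [2, 92, 0], [2, 96, 0]], "rot": [[0, 0, -0.03], [0, 0, -0.04], [0, 0, -0.04], [0, 0, -0.04], [0, 0, -0.04]]}}

```text
time: 8.25
tool_pos: [582.8, 378.2, 284.7]
tcp_rot: [160.0, 0.3, 3.0]
ft_force: [0.2, -0.2, -3.1]
finger_gap: 60.7
```

```bash
python3 - <<'E'
from h import *
st=wrist("w6")
for k in st: print(k,st[k] if np.isscalar(st[k]) else np.round(st[k],2))
show("s6","scene")
E
```

```text
time 8.25
joint_pos [ 37.34  34.59  47.77 -17.16 108.69  30.39]
qd [ 1.18  3.05 -5.17 -0.11  2.07  1.27]
joint_efforts [  0.65 -81.19 -50.58  -2.23   1.43   0.  ]
tool_pos [582.82 378.21 284.68]
tcp_rot [160.     0.29   2.95]
ft_force [ 0.21 -0.24 -3.11]
wrist_torque [ 0.34  0.01 -0.01]
finger_gap 60.740523984402024
```

View pics/s6.png

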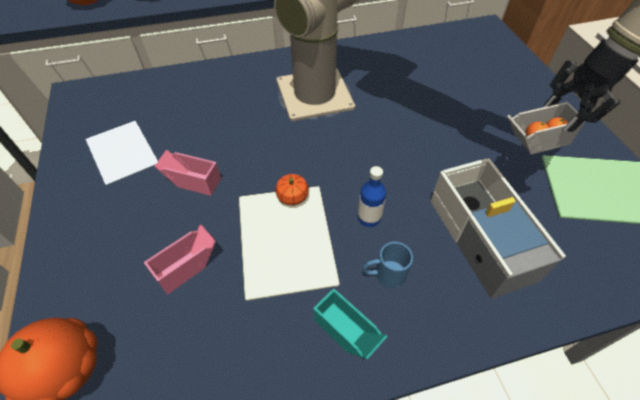

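View pics/w6.png

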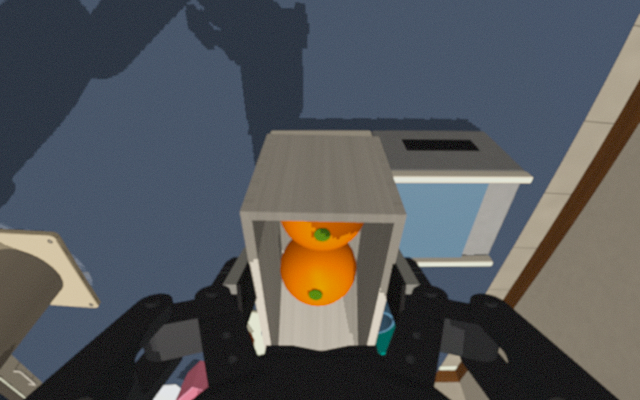

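>>> {"name": "send_rows", "arguments": {"dp": [[0, -2, -8], [0, -5, -20], [0, -8, -35], [0, -11, -48], [0, -14, -58]], "rot": [[0.157, 0.008, 0], [0.314, 0.016, 0], [0.471, 0.024, 0], [0.628, 0.032, 0], [0.768, 0.04, 0]]}}

```text
time: 8.98
tool_pos: [583.3, 362.2, 228.3]
tcp_rot: [-155.7, 0.1, 3.0]
ft_force: [0.8, -0.1, -4.2]
finger_gap: 60.5
```

```bash
python3 - <<'E'
from h import *
from scipy.spatial.transform import Rotation as R
st=wrist("w7")
for k in st: print(k,st[k] if np.isscalar(st[k]) else np.round(st[k],2))
M=R.from_euler("xyz",st["tcp_rot"],degrees=True).as_matrix()
# scoop in tool: rotation: scoop y=tool x, alpha 20
a=np.radians(20)
# at grasp tool z = -cos a * sz + sin a * sx ; tool y = cos a*sx + sin a*sz
S=np.stack([np.cos(a)*M[:,1]+np.sin(a)*M[:,2],M[:,0],np.sin(a)*M[:,1]-np.cos(a)*M[:,2]],1)
lip=st["tool_pos"]+S@[100.5,0,28];w=np.array([587.5,258,50]);d=lip-w
print("lip",lip,"rel",d,"tilt",np.degrees(np.arccos(S[2,2])))
show("s7","scene",(400,20,640,280),2.2);show("t7","top",(120,60,280,220),4)
E
```

```text
time 8.975
joint_pos [14.79 12.5  82.63 24.13 80.55  8.72]
qd [-36.26 -13.78  40.15  66.98 -24.43 -51.93]
joint_efforts [ 4.440e+00 -6.426e+01 -5.546e+01  1.010e+00  4.000e-02  1.980e+00]
tool_pos [583.32 362.24 228.26]
tcp_rot [-1.5569e+02  8.0000e-02  2.9800e+00]
ft_force [ 0.82 -0.09 -4.24]
wrist_torque [-0.48 -0.01  0.05]
finger_gap 60.51460379742634
lip [587.99499328 270.8923974  178.08829429] rel [  0.49499328  12.8923974  128.08829429] tilt 44.31382968538902
```

View pics/s7.png

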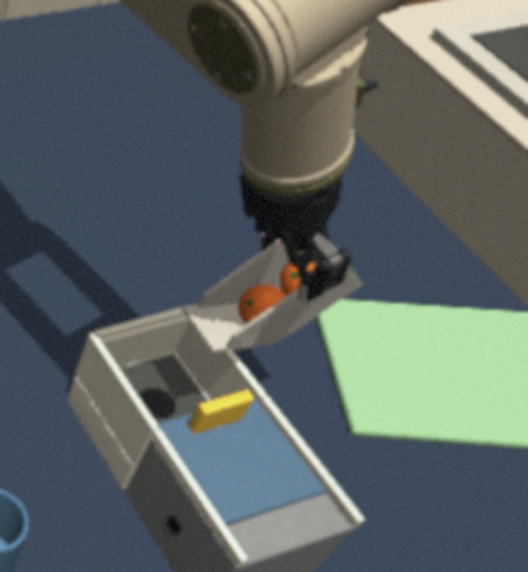

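View pics/t7.png

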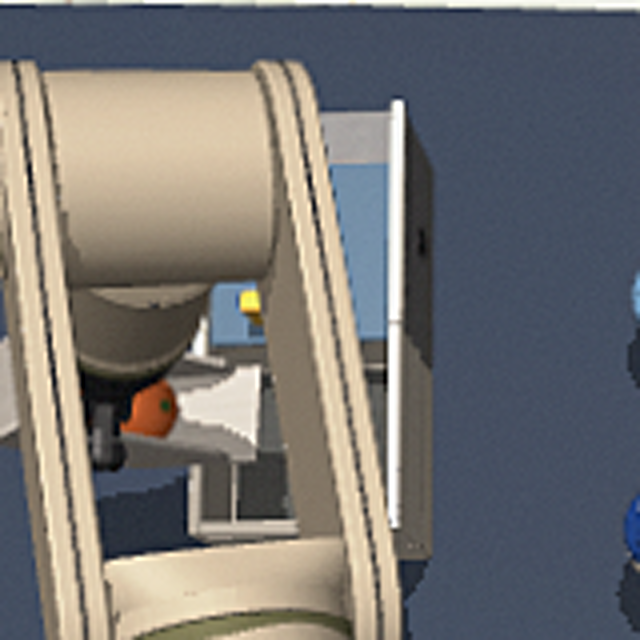

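>>> {"name": "send_rows", "arguments": {"dp": [[0, -4, -6], [0, -7, -10], [0, -7, -10], [0, -7, -10]], "rot": [[0.06, 0.003, 0], [0.12, 0.006, 0], [0.12, 0.006, 0], [0.12, 0.006, 0]]}}

```text
time: 9.62
tool_pos: [583.3, 357.6, 218.9]
tcp_rot: [-149.1, 0.1, 3.2]
ft_force: [0.7, 0.8, -2.9]
finger_gap: 60.6
```

```bash
cat >> h.py <<'E'
def lipstate(st):
    from scipy.spatial.transform import Rotation as R
    M=R.from_euler("xyz",st["tcp_rot"],degrees=True).as_matrix();a=np.radians(20)
    S=np.stack([np.cos(a)*M[:,1]+np.sin(a)*M[:,2],M[:,0],np.sin(a)*M[:,1]-np.cos(a)*M[:,2]],1)
    lip=st["tool_pos"]+S@[100.5,0,28];print("lip rel",(lip-[587.5,258,50]).round(1),"tilt",np.degrees(np.arccos(S[2,2])).round(1),"tcp",st["tool_pos"].round(1),st["tcp_rot"].round(1),"f",st["ft_force"].round(1),"j",st["joint_pos"].round(1))
E
python3 - <<'E'
from h import *
st=wrist("w8");lipstate(st)
show("s8","scene",(400,20,640,280),2.2)
E
```

```text
lip rel [  0.4  14.6 108.6] tilt 50.9 tcp [583.3 357.6 218.9] [-1.491e+02  1.000e-01  3.200e+00] f [ 0.7  0.8 -2.9] j [10.9 12.  86.3 31.2 79.   2.4]
```

View pics/s8.png

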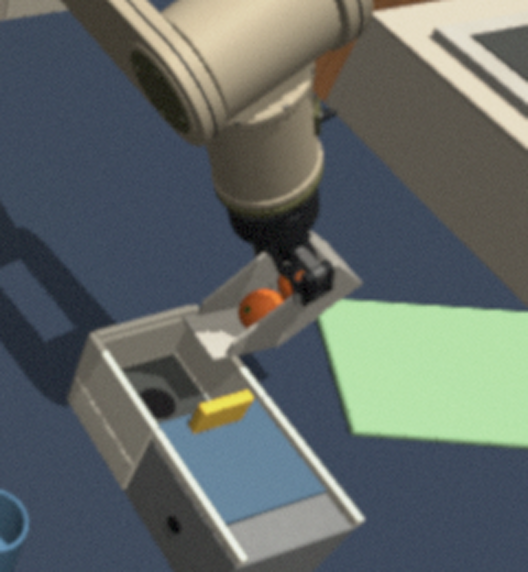

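View pics/w8.png

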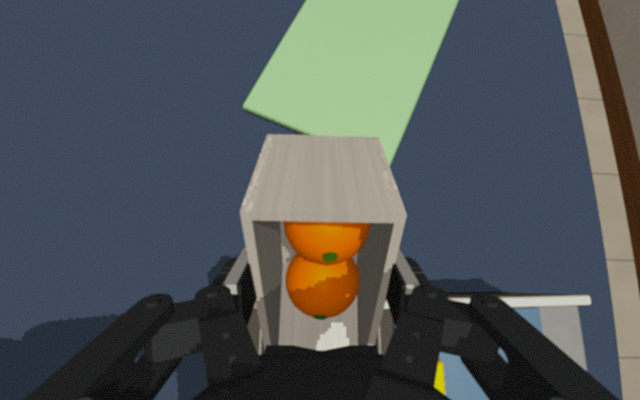

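>>> {"name": "send_rows", "arguments": {"dp": [[0, -4, 0], [0, -8, 2], [0, -11, 3], [0, -14, 5], [0, -14, 5]], "rot": [[0.06, 0.003, 0], [0.12, 0.006, 0], [0.18, 0.009, 0], [0.246, 0.012, 0], [0.246, 0.012, 0]]}}

```text
time: 10.35
tool_pos: [583.0, 342.4, 222.0]
tcp_rot: [-135.0, 0.2, 3.1]
ft_force: [-0.8, 0.6, -3.3]
finger_gap: 60.2
```

```bash

python3 - <<'E'
from h import *
st=wrist("w9");lipstate(st)
show("s9","scene",(400,20,640,280),2.2)
E
```

```text
lip rel [-1.1 16.7 92.7] tilt 65.0 tcp [583.  342.4 222. ] [-135.     0.2    3.1] f [-0.8  0.6 -3.3] j [  2.7  12.4  91.6  45.8  80.6 -10.2]
```

View pics/s9.png

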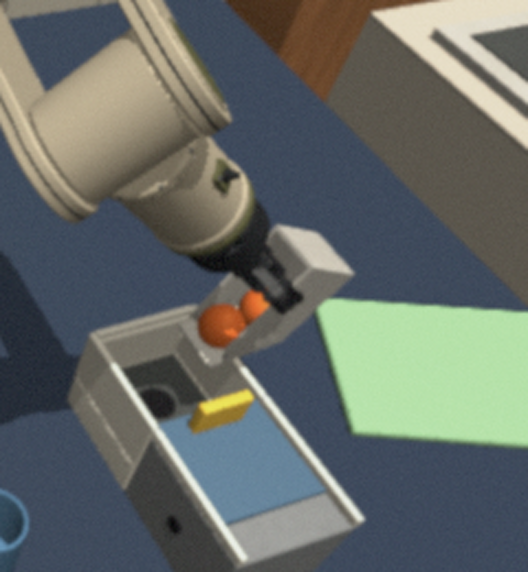

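View pics/w9.png

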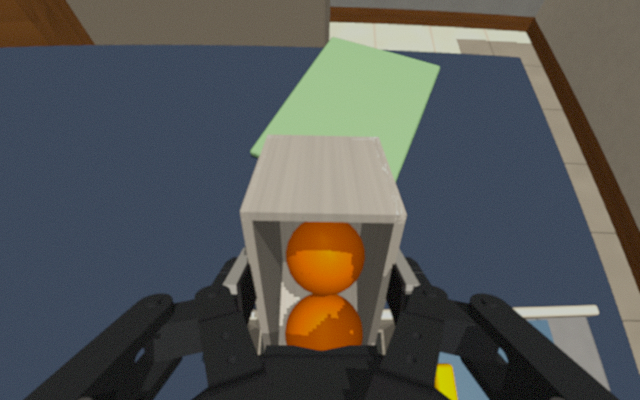

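>>> {"name": "send_rows", "arguments": {"dp": [[0, 0, 0], [0, -3, 1], [0, -7, 3], [0, -13, 6], [0, -19, 10]], "rot": [[0.0, 0.0, 0], [0.03, 0.002, 0], [0.08, 0.004, 0], [0.14, 0.007, 0], [0.21, 0.011, 0]]}}

```text
time: 11.08
tool_pos: [583.2, 323.8, 233.5]
tcp_rot: [-122.7, -0.0, 3.2]
ft_force: [-1.1, -0.0, -2.2]
finger_gap: 60.4
```

>>> {"name": "send_rows", "arguments": {"dp": [[0, -4, 2], [0, -8, 5], [0, -12, 7], [0, -12, 7], [0, -12, 7]], "rot": [[0.05, 0.002, 0], [0.1, 0.005, 0], [0.14, 0.007, 0], [0.14, 0.007, 0], [0.14, 0.007, 0]]}}

```text
time: 11.7
tool_pos: [583.1, 312.0, 239.9]
tcp_rot: [-114.9, -0.0, 3.2]
ft_force: [-0.2, -0.4, -1.4]
finger_gap: 60.3
```

```bash

python3 - <<'E'
from h import *
st=wrist("w10");lipstate(st)
show("s10","scene",(400,20,640,280),2.2)
E
```

```text
lip rel [-2.3 17.7 92.1] tilt 85.1 tcp [583.1 312.  239.9] [-114.9   -0.     3.2] f [-0.2 -0.4 -1.4] j [ -7.3  18.1  94.9  63.2  89.3 -25.1]
```

View pics/s10.png

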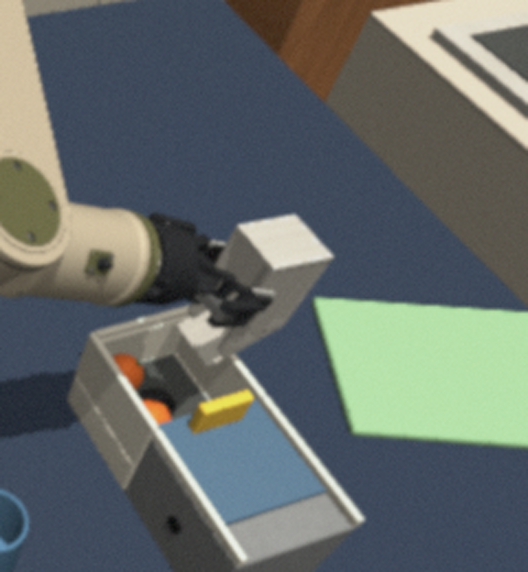

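View pics/w10.png

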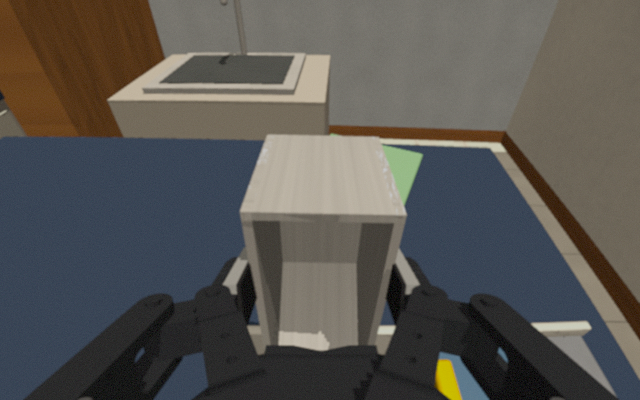

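Both fruit are in the well, at crop (128,370) and (157,412), and the scoop is empty. Now I'll raise it and level it.

>>> {"name": "send_rows", "arguments": {"dp": [[0, 2, 20], [0, 6, 45], [0, 12, 60], [0, 20, 65], [0, 30, 65]], "rot": [[-0.08, -0.004, 0], [-0.24, -0.012, 0], [-0.41, -0.02, 0], [-0.58, -0.03, 0], [-0.74, -0.038, 0]]}}

```text
time: 12.42
tool_pos: [583.6, 342.4, 308.1]
tcp_rot: [-157.5, -0.1, 3.1]
ft_force: [0.0, 0.1, -3.1]
finger_gap: 60.4
```

>>> {"name": "send_rows", "arguments": {"dp": [[0, 8, 0], [0, 12, 0], [0, 14, 0], [0, 14, 0], [0, 14, 0]], "rot": [[-0.17, -0.009, 0], [-0.34, -0.018, 0], [-0.51, -0.027, 0], [-0.66, -0.035, 0], [-0.742, -0.039, 0]]}}

```text
time: 13.05
tool_pos: [581.8, 358.3, 304.5]
tcp_rot: [160.0, 0.2, 3.1]
ft_force: [0.1, 0.1, -2.1]
finger_gap: 60.6
```

```bash

python3 - <<'E'
from h import *
st=wrist("w11");lipstate(st)
show("s11","scene");cv2.imwrite("pics/w11s.png",cv2.imread("pics/w11.png"))
E
```

```text
lip rel [-1.000e-01 -1.000e-01  2.826e+02] tilt 0.2 tcp [581.8 358.3 304.5] [160.    0.2   3.1] f [ 0.1  0.1 -2.1] j [ 36.2  32.   49.3 -17.6 109.3  28.8]
```

View pics/s11.png

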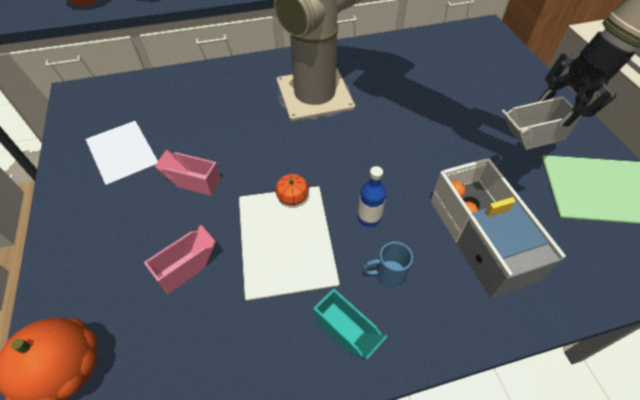

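>>> {"name": "send_rows", "arguments": {"dp": [[0, -30, 0], [-1, -75, 0], [-2, -125, 0], [-4, -175, 0], [-6, -225, 0]], "rot": [[0, 0, 0.06], [0, 0, 0.15], [0, 0, 0.26], [0, 0, 0.37], [0, 0, 0.48]]}}

```text
time: 13.78
tool_pos: [576.6, 129.4, 305.4]
tcp_rot: [160.2, 0.0, 30.6]
ft_force: [0.7, -0.2, -2.2]
finger_gap: 60.6
```

>>> {"name": "send_rows", "arguments": {"dp": [[-2, -50, 0], [-4, -100, 0], [-6, -150, 0], [-7, -200, 0], [-8, -250, 0]], "rot": [[0, 0, 0.11], [0, 0, 0.22], [0, 0, 0.33], [0, 0, 0.44], [0, 0, 0.55]]}}

```text
time: 14.4
tool_pos: [568.4, -120.6, 305.9]
tcp_rot: [160.0, 0.0, 62.1]
ft_force: [0.3, 0.1, -1.8]
finger_gap: 60.4
```

>>> {"name": "send_rows", "arguments": {"dp": [[-1, -45, -5], [-2, -75, -30], [-3, -95, -65], [-3, -104, -105], [-3, -104, -150]], "rot": [[0, 0, 0.08], [0, 0, 0.14], [0, 0, 0.177], [0, 0, 0.177], [0, 0, 0.177]]}}

```text
time: 15.02
tool_pos: [566.0, -224.8, 155.3]
tcp_rot: [159.9, 0.1, 71.9]
ft_force: [-0.0, -0.3, -1.5]
finger_gap: 60.4
```

```bash

python3 - <<'E'
from h import *
st=wrist("w12");lipstate(st)
show("s12","scene",(180,80,500,320),2.5)
E
```

```text
lip rel [  74.  -513.9  133.5] tilt 0.2 tcp [ 566.  -224.8  155.3] [1.599e+02 1.000e-01 7.190e+01] f [-0.  -0.3 -1.5] j [ -28.6   -7.6  110.     4.1   57.9 -102.1]
```

View pics/s12.png

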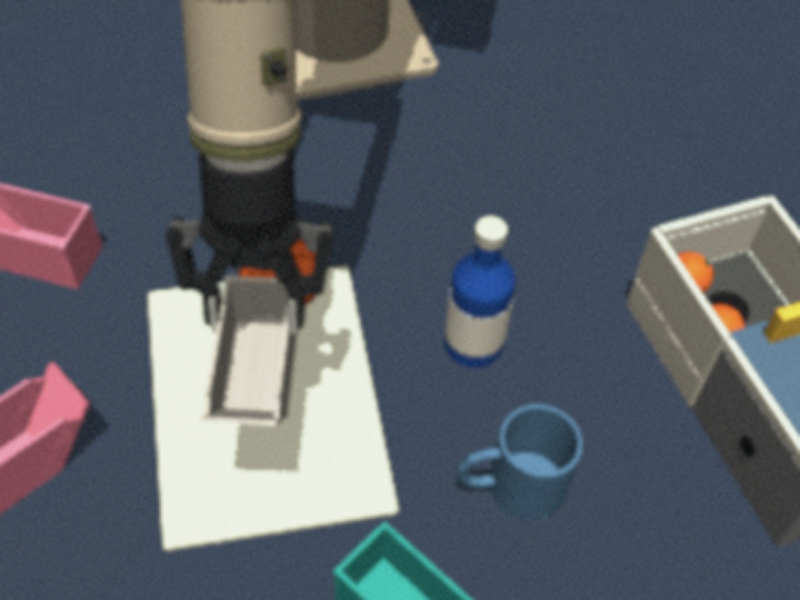

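>>> {"name": "send_rows", "arguments": {"dp": [[0, 0, -25], [0, 0, -55], [0, 0, -80], [0, 0, -94], [0, 0, -97]], "rot": [[0, 0, 0], [0, 0, 0], [0, 0, 0], [0, 0, 0], [0, 0, 0]]}}

```text
time: 15.75
tool_pos: [566.3, -223.2, 58.4]
tcp_rot: [160.1, 0.2, 72.1]
ft_force: [0.3, -0.5, -1.5]
finger_gap: 60.3
```

>>> {"name": "send_rows", "arguments": {"dp": [[0, 0, -2], [0, 0, -3], [0, 0, -4], [0, 0, -5]], "rot": [[0, 0, 0], [0, 0, 0], [0, 0, 0], [0, 0, 0]]}}

```text
time: 16.25
tool_pos: [566.2, -223.1, 53.0]
tcp_rot: [160.1, 0.2, 72.1]
ft_force: [-0.2, 0.2, -2.0]
finger_gap: 60.4
```

>>> {"name": "send_rows", "arguments": {"dp": [[0, 0, -1], [0, 0, -2], [0, 0, -2]], "rot": [[0, 0, 0], [0, 0, 0], [0, 0, 0]]}}

```text
time: 16.62
tool_pos: [566.9, -223.4, 52.2]
tcp_rot: [160.0, 0.2, 72.1]
ft_force: [-4.6, 2.3, 7.5]
finger_gap: 60.6
```

Contact, about 9 N. Releasing.

>>> {"name": "send_rows", "arguments": {"dp": [[0, 0, 1], [0, 0, 1], [0, 0, 1], [0, 0, 1], [0, 0, 1]], "rot": [[0, 0, 0], [0, 0, 0], [0, 0, 0], [0, 0, 0], [0, 0, 0]], "jaw": 85}}

```text
time: 17.25
tool_pos: [565.9, -223.0, 51.6]
tcp_rot: [160.2, 0.2, 72.1]
ft_force: [-0.9, 0.1, -0.2]
finger_gap: 84.7
```

```bash

python3 - <<'E'
from h import *
st=wrist("w13");lipstate(st);print(st["finger_gap"])
show("s13","scene",(180,80,500,320),2.5)
E
```

```text
lip rel [  74.2 -511.8   29.3] tilt 0.2 tcp [ 565.9 -223.    51.6] [160.2   0.2  72.1] f [-0.9  0.1 -0.2] j [ -28.4    0.2  114.3    4.7   46.  -103.3]
84.70473283636339
```

View pics/w13.png

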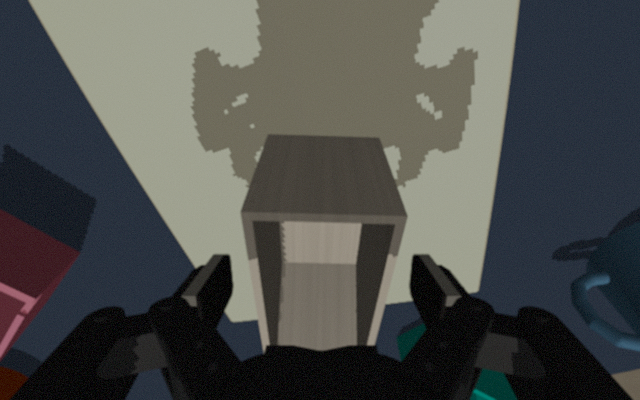

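>>> {"name": "send_rows", "arguments": {"dp": [[-7, 2, 19], [-20, 6, 56], [-36, 11, 103], [-30, 20, 150], [-10, 40, 195]], "rot": [[0, 0, 0], [0, 0, 0], [0, 0, 0], [0.05, 0.155, 0], [0.107, 0.332, 0]]}}

```text
time: 17.98
tool_pos: [552.3, -186.7, 243.7]
tcp_rot: [178.5, 0.2, 72.1]
ft_force: [0.9, -1.1, 1.2]
finger_gap: 84.9
```

```bash

python3 - <<'E'
from h import *
from bench import r
st=r.sense();print(st["tool_pos"],st["tcp_rot"])
show("s14","scene",(180,80,500,320),2.5)
s=dict(np.load("s14.npz"))
E
```

```text
[ 552.31892223 -186.66907222  243.68714569] [1.78494998e+02 1.78430141e-01 7.21081501e+01]
```

View pics/s14.png

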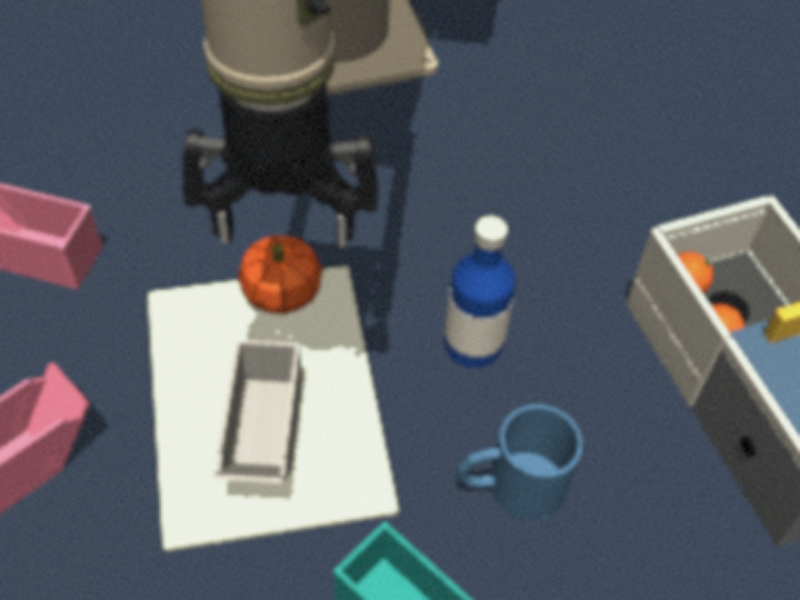

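The scoop stands upright on the board at crop (265,410). On to the fin.

>>> {"name": "send_rows", "arguments": {"dp": [[3, 35, 10], [10, 85, 16], [20, 135, 16], [32, 185, 16], [45, 235, 16]], "rot": [[0, 0, -0.1], [0, 0, -0.25], [0, 0, -0.4], [0, 0, -0.55], [0, 0, -0.7]], "jaw": 50}}

```text
time: 18.65
tool_pos: [598.5, 50.3, 255.7]
tcp_rot: [178.5, 0.1, 31.8]
ft_force: [0.1, -0.8, 0.1]
finger_gap: 50.2
```

>>> {"name": "send_rows", "arguments": {"dp": [[15, 50, 0], [30, 100, 0], [47, 150, 0], [60, 192, 0], [66, 208, 0]], "rot": [[0, 0, -0.12], [0, 0, -0.24], [0, 0, -0.36], [0, 0, -0.47], [0, 0, -0.51]]}}

```text
time: 19.27
tool_pos: [664.1, 259.6, 254.6]
tcp_rot: [178.5, 0.1, 2.9]
ft_force: [1.0, -0.6, 0.7]
finger_gap: 50.3
```

```bash

python3 - <<'E'
from h import *
st=wrist("w15");print(st["tool_pos"],st["tcp_rot"],st["joint_pos"])
E
```

```text
[664.1314394  259.55899628 254.62597455] [1.78488794e+02 1.42114871e-01 2.91372821e+00] [17.97334022 25.51267391 60.64871566 -1.42651287 94.36722069 14.95566697]
```

View pics/w15.png

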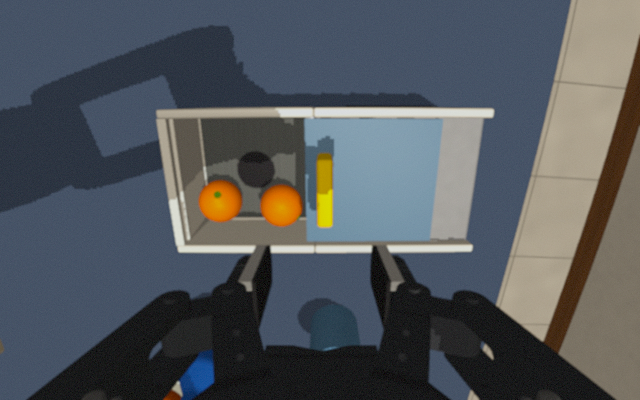

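```bash

python3 - <<'E'
from h import *
s=dict(np.load("w15.npz"))
a=ray(s,324.5,156,158);b=ray(s,325.5,227,158);print(a,b,(a+b)/2)
W=cloud(s,s["world_from_camera"])
p=s["pixels"].astype(int);m=(p[...,0]>120)&(p[...,2]<70)&(p[...,1]>90)&(W[...,2]>150)
print(m.sum(),W[m].mean(0),W[m].min(0),W[m].max(0))
E
```

```text
[666.4708155  295.91783627 158.        ] [670.66725195 234.59352361 158.        ] [668.56903372 265.25567994 158.        ]
995 [667.79329151 265.61168746 157.61492148] [660.5872572  234.7401163  150.06590197] [675.36806351 293.17475076 159.53007717]
```

>>> {"name": "send_rows", "arguments": {"dp": [[4, 3, -20], [4, 3, -50], [4, 3, -80], [4, 3, -100], [4, 3, -105]], "rot": [[0, 0, 0], [0, 0, 0], [0, 0, 0], [0, 0, 0], [0, 0, 0]]}}

```text
time: 19.95
tool_pos: [667.1, 258.4, 148.0]
tcp_rot: [178.4, 0.3, 2.9]
ft_force: [-1.5, -0.5, -0.2]
finger_gap: 50.0
```

>>> {"name": "send_rows", "arguments": {"dp": [[0, 0, 0], [0, 0, 0], [0, 0, 0]], "rot": [[0, 0, 0], [0, 0, 0], [0, 0, 0]], "jaw": 24, "force": 20}}

```text
time: 20.32
tool_pos: [668.9, 259.9, 152.2]
tcp_rot: [178.5, -0.0, 2.9]
ft_force: [0.6, 0.5, -0.1]
finger_gap: 24.1
```

```bash

python3 - <<'E'
from h import *
st=wrist("w16");print(st["tool_pos"],st["tcp_rot"],st["ft_force"],st["finger_gap"])
show("s16","scene",(400,100,580,300),3)
E
```

```text
[668.94987208 259.88851748 152.24428774] [ 1.78497791e+02 -3.19097637e-02  2.90646541e+00] [ 0.57711761  0.53610547 -0.08085245] 24.067349736064006
```

View pics/w16.png

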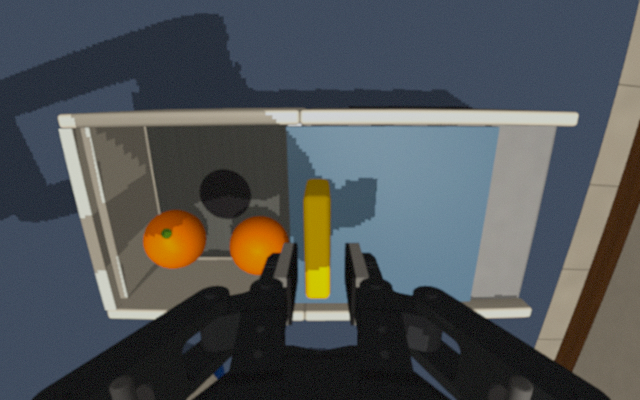

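View pics/s16.png

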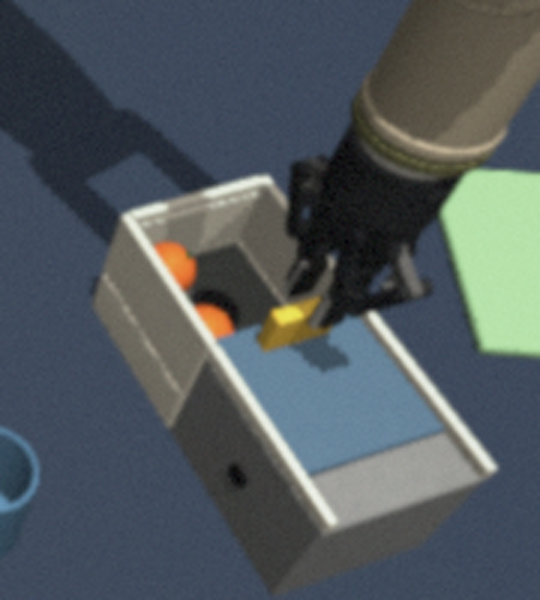

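>>> {"name": "send_rows", "arguments": {"dp": [[-6, 0, -4], [-18, -1, -4], [-34, -2, -4], [-52, -2.5, -4], [-70, -3.5, -4]], "rot": [[0, 0, 0], [0, 0, 0], [0, 0, 0], [0, 0, 0], [0, 0, 0]]}}

```text
time: 21.05
tool_pos: [597.6, 255.9, 146.4]
tcp_rot: [178.4, 0.1, 2.9]
ft_force: [1.3, -0.4, -0.2]
finger_gap: 23.7
```

>>> {"name": "send_rows", "arguments": {"dp": [[-14, -0.7, 0], [-26, -1.3, 0], [-36, -1.8, 0], [-44, -2.2, 0], [-50, -2.5, 0]], "rot": [[0, 0, 0], [0, 0, 0], [0, 0, 0], [0, 0, 0], [0, 0, 0]]}}

```text
time: 21.68
tool_pos: [547.9, 253.6, 146.8]
tcp_rot: [178.5, 0.1, 2.9]
ft_force: [1.8, -0.7, -0.8]
finger_gap: 23.9
```

```bash

python3 - <<'E'
from h import *
st=wrist("w17");print(st["tool_pos"],st["tcp_rot"],st["ft_force"],st["finger_gap"])
show("s17","scene",(400,100,580,300),3)
E
```

```text
[547.8725189  253.60378655 146.7598004 ] [1.78467346e+02 8.43425940e-02 2.89942847e+00] [ 1.78092235 -0.70575948 -0.84186951] 23.853030137335708
```

View pics/w17.png

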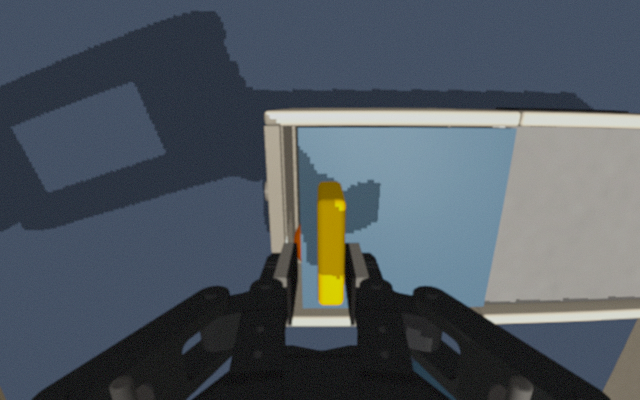

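View pics/s17.png

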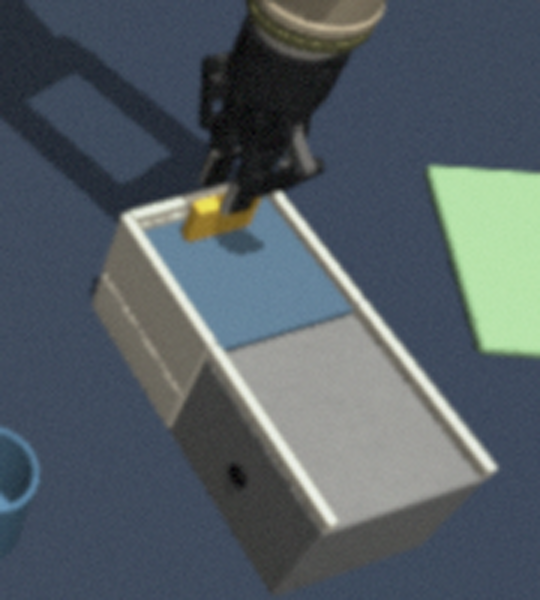

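>>> {"name": "send_rows", "arguments": {"dp": [[-2, -0.1, 0], [-4, -0.2, 0], [-6, -0.3, 0]], "rot": [[0, 0, 0], [0, 0, 0], [0, 0, 0]]}}

```text
time: 22.15
tool_pos: [542.3, 253.4, 146.8]
tcp_rot: [178.5, 0.1, 2.9]
ft_force: [2.3, 0.9, -0.2]
finger_gap: 24.2
```

>>> {"name": "send_rows", "arguments": {"dp": [[-1.5, -0.1, 0], [-3, -0.2, 0]], "rot": [[0, 0, 0], [0, 0, 0]]}}

```text
time: 22.4
tool_pos: [539.2, 253.2, 146.8]
tcp_rot: [178.5, 0.1, 2.9]
ft_force: [2.1, 1.7, 0.3]
finger_gap: 23.5
```

>>> {"name": "send_rows", "arguments": {"dp": [[-1, -0.1, 0], [-2, -0.1, 0]], "rot": [[0, 0, 0], [0, 0, 0]]}}

```text
time: 22.65
tool_pos: [537.2, 253.1, 146.8]
tcp_rot: [178.5, 0.1, 2.9]
ft_force: [1.7, 1.5, 0.3]
finger_gap: 23.9
```

>>> {"name": "send_rows", "arguments": {"dp": [[-1, -0.1, 0], [-2, -0.1, 0]], "rot": [[0, 0, 0], [0, 0, 0]]}}

```text
time: 22.9
tool_pos: [536.2, 253.0, 146.9]
tcp_rot: [178.5, -0.0, 2.9]
ft_force: [9.1, 1.5, -3.7]
finger_gap: 23.9
```

>>> {"name": "send_rows", "arguments": {"dp": [[-1, 0, 0], [-1.5, -0.1, 0]], "rot": [[0, 0, 0], [0, 0, 0]]}}

```text
time: 23.15
tool_pos: [536.0, 252.9, 146.9]
tcp_rot: [178.5, -0.2, 2.9]
ft_force: [15.0, 3.8, -7.9]
finger_gap: 23.8
```

The hard stop is felt: force rises to 15 N and the position stalls at x 536, where the fully shut fin was expected. I'll back off and lift clear.

>>> {"name": "send_rows", "arguments": {"dp": [[0, 0, 0], [3, 0.2, 0], [6, 0.3, 0], [6, 0.3, 0], [6, 0.3, 20]], "rot": [[0, 0, 0], [0, 0, 0], [0, 0, 0], [0, 0, 0], [0, 0, 0]]}}

```text
time: 23.78
tool_pos: [538.1, 252.6, 165.3]
tcp_rot: [178.4, 0.3, 2.9]
ft_force: [-0.5, -0.4, 0.2]
finger_gap: 24.2
```

>>> {"name": "send_rows", "arguments": {"dp": [[0, 0, 40], [0, 0, 90], [-30, 0, 130], [-80, 0, 150], [-130, 0, 150]], "rot": [[0, 0, 0], [0, 0, 0], [0, 0, 0], [0, 0, 0], [0, 0, 0]]}}

```text
time: 24.4
tool_pos: [409.3, 253.5, 321.0]
tcp_rot: [178.6, -0.2, 2.9]
ft_force: [-0.4, 0.8, 0.3]
finger_gap: 24.1
```

>>> {"name": "send_rows", "arguments": {"dp": [[0, 0, 0], [0, 0, 0]], "rot": [[0, 0, 0], [0, 0, 0]]}}

```text
time: 24.65
tool_pos: [410.0, 253.3, 318.2]
tcp_rot: [178.5, -0.0, 2.9]
ft_force: [0.2, 0.0, 0.4]
finger_gap: 24.3
```

```bash

python3 - <<'E'
from h import *
st=wrist("w18");print(st["time"],st["tool_pos"],st["ft_force"])
show("s18","scene");show("t18","top")
s=dict(np.load("s18.npz"))
W=cloud(s);p=s["pixels"].astype(int)
m=(p[...,0]>120)&(p[...,2]<70)&(p[...,1]>110)&(W[...,2]>110)&(W[...,1]>180)
print("fin",m.sum(),W[m].mean(0),W[m].min(0),W[m].max(0))
E
```

```text
24.65 [410.0001966  253.26633238 318.16662971] [0.23383698 0.02488929 0.40448705]
fin 160 [548.16974339 253.19073046 141.6016036 ] [541.82808349 226.00527019 123.14545862] [550.93165002 281.83810945 158.41180287]
```

View pics/s18.png

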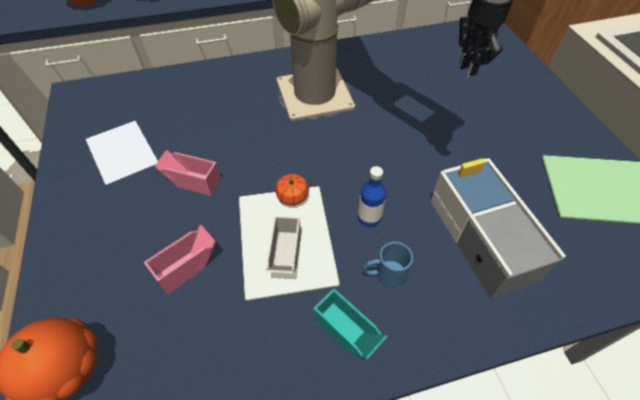

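View pics/t18.png

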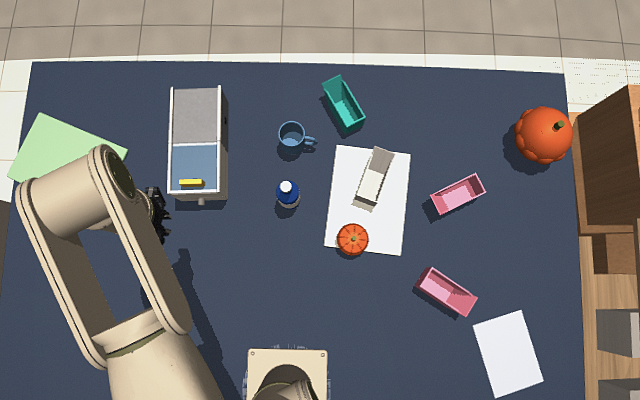

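```bash

python3 - <<'E'
from h import *
for n in ("t18","top0"):
    s=dict(np.load(n+".npz"));p=s["pixels"].astype(int)
    m=(p[...,0]>200)&(p[...,2]<80)&(p[...,1]>170);v,u=np.nonzero(m);k=(u>160)&(u<230)
    print(n,k.sum(),ray(s,u[k].mean(),v[k].mean(),158))
from bench import job
print(job.hand_in())
E
```

```text
t18 4 [542.39961056 224.91365205 158.        ]
top0 1 [669.27386425 231.20138415 158.        ]
the job is handed in; nothing more can be done
None
```

The job is done and handed in at about 25 s; the hand-in reports no verdict.

**What I did:**
- **Grasp:** My first grip on the scoop was about 12 mm too high, so I opened, re-measured and regripped lower before lifting.
- **Pour:** I carried the scoop upright to the press and tipped it to 85°. The lip was about 90–110 mm above the well floor and roughly 15–18 mm off its centre. Both clementines rolled into the well.
- **Return and cover:** I stood the empty scoop on the white board and let go. I then pushed the cover shut by its fin until it hit the stop and lifted clear.

**Last checks:**
- **Fruit:** Both clementines lay still in the well before the cover went over it. They were hidden at the end, so I could not see them again.
- **Scoop:** It is upright on the board in the final pictures. My estimate puts its centre about 35 mm from the board's.
- **Cover:** The fin moved about 127 mm, against the 126 mm needed. That figure rests on only a few pixels, but the push also stalled at 15 N where the shut position was expected.
- **Bystanders:** The soap, mug and pumpkin look unmoved in the final pictures, and the arm was clear of everything.

Apart from the first grip, no check failed or disagreed.

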